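Unstack the heating blocks and set each on its dry-bath heater

ROBOT

A 6-joint arm with a two-finger parallel gripper is mounted at the origin on the work surface. World frame = base frame: x ahead of the robot, y to its left, z up, the work surface at z = 0. Lengths are in m, angles in degrees, forces in N, time in s.
With the tool pointing down it reaches from about 0.325 to 0.85 m from the base axis. Payload 15.5 kg.
Tool frame: the origin (TCP) lies on the centre line of the jaws, within the pads' length; the fingertips stand env.nose_length ahead of it and the grasp point (between the pads) lies 11 mm behind it (env.nose_length is the distance from the TCP to the fingertips, in m); z points along the fingers, y is the line along which they close (so a half turn about z gives the same grasp; the last joint's range is limited). The gripper opens to 91 mm and grips with 3 to 60 N. Pads are 32 mm wide; open, the fingers measure 118 mm over their backs; the gripper's body (76 mm by 178 mm) begins 60 mm behind the grasp point.
Start: joints at [-70.216, 28.281, 77.091, -0, 74.628, -5.472], TCP at [0.267, -0.565, 0.222] pointing down, gripper open.
Joint ranges: [-166.48, 166.48], [-47.26, 123.95], [12.59, 153.08], [-70.14, 250.14], [6.76, 159.57], [-176.63, 176.63]. Speed limits (degrees/s): [108.29, 108.29, 147.25, 172.46, 172.46, 172.46].

INTERFACE

Orientations are given as a 3x3 rotation matrix whose columns are the frame's x, y, z axes.
In Python, from cell import env, cams gives the robot as it stands. Calls block until the motion is done:
- env.move_to(position, orientation): joint-space move of the TCP to a pose.
- env.movel(position, frame=None, feed=0.15, threshold=None): straight line of the TCP; frame=None keeps the orientation; feed is the mean speed in m/s. With threshold (N) it stops when the force on the tool has changed by that much, and returns True; else False.
- env.movej(angles): joint-space move.
- env.gripper_open() and env.gripper_close(strength=None): open the fingers fully, or close them until they stop; strength is the grip in N (None keeps the last).
- env.hold(seconds).
- env.inverse_kinematics(position, orientation): joint angles nearest the present ones, or None.
- cams.snapshot(name): name is "scene" or "top" or "wrist"; returns the picture (400x640x3 uint8, blue, green, red); there is no depth.
- cams.camera_params(name): a dict with "fx", "fy", "cx", "cy" (pixels), "k1" (the pictures are not rectified: a ray, as slopes to the right and down, at radius r is drawn at 1 + k1 r^2 times it, then the intrinsics apply), "cam_to_world" (4x4, takes a point from camera to world coordinates). Camera axes: x right, y up, looking along -z (the intrinsics and any distortion apply to the point x, -y, -z); pixel columns grow to the right and rows downward; lengths in m; the calibration is good to about 2 mm. A picture is of the moment at which its call begins: read the wrist's pose just before it. camera_params takes no time and is no camera call; for the wrist camera it gives the pose at the moment of the call.
A pose or a line that the arm cannot do raises env.MotionError and nothing moves.
- env.job_done(): hands the job in; it is judged then, once.
Readings, each from a call of its own:
- env.get_time(): time.
- env.get_joint_positions(): joint angles.
- env.get_joint_velocities(): joint speeds.
- env.get_effort(): joint torques, N m.
- env.get_eef_pos(): TCP position.
- env.get_tcp_rot(): TCP orientation.
- env.get_ft_force(): force on the tool from outside, world axes, zero at the start.
- env.get_moment(): the same for the moment, N m.
- env.get_opening(): opening from 0.0 (shut) to 1.0 (fully open).
- env.get_gripper_force(): force on a finger pad.
Only numpy, scipy, OpenCV 4.12 (cv2) and the standard library are available. Lean on these libraries where they do the work, as an engineer would, in place of code of your own. Each camera call takes 0.05 s, during which the arm holds its last target. There are 200 camera calls.

TASK

The four aluminium heating blocks are piled in two stacks on the lab bench. Take the stacks apart and set each block down flat on the heater whose dark pad has the shape of the block, a little larger (long, square, round, narrow), centred and squared up with the pad. Do not let any block drop, and leave the two little amber vials standing where they are.

Things in the scene. Friction and masses are not known exactly. Their poses are not given: they have to be found in the camera images.
- block_long: Long aluminium heating block, 104 x 56 x 30 mm (own x, y, z), two rows of five dark wells (look only), about 0.4 kg. Stands on the bench, with either the round or the narrow block lying on its top face. Origin: centre of its underside; z is up.
- block_square: Square aluminium heating block, 62 x 62 x 30 mm, sixteen small dark wells, about 0.26 kg. Stands on the bench, with the other of the two small blocks on its top face. Origin: centre of its underside; z is up.
- block_round: Round aluminium heating block, a disc 48 mm in diameter and 30 mm high with one large dark well, about 0.13 kg. At the start it lies on top of the long or the square block. Origin: centre of its underside; z is up.
- block_narrow: Narrow aluminium heating block, 60 x 28 x 30 mm (own x, y, z), one row of three dark wells, about 0.11 kg. At the start it lies on top of the long or the square block, roughly centred. Origin: centre of its underside; z is up.
- heater_long_pad (a point): Centre of the pad's top on the long heater: a slim white dry-bath heater (casing 25 mm high, at most 122 x 146 mm, fixed) with one dark steel pad, a long rectangle, 80 x 128 mm (x, y), flat, no rim, 3 mm proud of the casing, so 28 mm above the bench. z is up, the pad's long side is along its y. The display strip is on its -x side, towards the robot.
- heater_square_pad (a point): Centre of the pad's top on the square heater: a slim white dry-bath heater (casing 25 mm high, at most 122 x 146 mm, fixed) with one dark steel pad, a square, 86 x 86 mm, flat, no rim, 3 mm proud of the casing, so 28 mm above the bench. z is up, the sides are along its x and y. The display strip is on its -x side, towards the robot.
- heater_round_pad (a point): Centre of the pad's top on the round heater: a slim white dry-bath heater (casing 25 mm high, at most 122 x 146 mm, fixed) with one dark steel pad, a disc, 72 mm in diameter, flat, no rim, 3 mm proud of the casing, so 28 mm above the bench. z is up. The display strip is on its -x side, towards the robot.
- heater_narrow_pad (a point): Centre of the pad's top on the narrow heater: a slim white dry-bath heater (casing 25 mm high, at most 122 x 146 mm, fixed) with one dark steel pad, a small narrow rectangle, 44 x 90 mm (x, y), flat, no rim, 3 mm proud of the casing, so 28 mm above the bench. z is up, the pad's long side is along its y. The display strip is on its -x side, towards the robot.
- vial_a: Little amber glass vial with white cap, 26 mm in diameter, 46 mm high, standing loose on the bench between the heaters and stacks; leave it alone. Origin: centre of its underside.
- vial_b: A second vial like vial_a; leave it alone. Origin: centre of its underside.
There are look-alikes about, which are no part of the job. What is shaped like the block_round but pink or red is not meant. What is shaped like the block_narrow but brown is not meant.

How it is judged (in metres and radians):
At the end, for the whole second after the job is handed in: Each block lies flat and upright (0.08 rad) at rest on the pad of its own shape: centre within 12 mm of the pad's centre, underside within 4 mm of the pad's top; long and narrow blocks along the pad's long side, the square one parallel to the pad's sides, each within 0.2 rad (horizontal distance between block_long and heater_long_pad below 0.012 m and z of block_long in the frame of heater_long_pad between -0.004 and 0.004 m and angle between each of block_long, block_square, block_round, block_narrow's own z axis and vertical below 0.08 rad and linear speed of each of block_long, block_square, block_round, block_narrow below 0.02 m/s and angular speed of each of block_long, block_square, block_round, block_narrow below 0.2 rad/s and angle between the x axis of block_long and the y axis of heater_long_pad, either way round below 0.2 rad and horizontal distance between block_square and heater_square_pad below 0.012 m and z of block_square in the frame of heater_square_pad between -0.004 and 0.004 m and (angle between the x axis of block_square and the y axis of heater_square_pad, either way round below 0.2 rad or angle between the x axis of block_square and the x axis of heater_square_pad, either way round below 0.2 rad) and horizontal distance between block_round and heater_round_pad below 0.012 m and z of block_round in the frame of heater_round_pad between -0.004 and 0.004 m and horizontal distance between block_narrow and heater_narrow_pad below 0.012 m and z of block_narrow in the frame of heater_narrow_pad between -0.004 and 0.004 m and angle between the x axis of block_narrow and the y axis of heater_narrow_pad, either way round below 0.2 rad); the robot touches nothing.
It fails at once if a block is dropped (moves faster than 0.6 m/s while no finger touches it) ((linear speed of block_long above 0.6 m/s and contact force between the fingers and block_long below 0.1 N) or (linear speed of block_square above 0.6 m/s and contact force between the fingers and block_square below 0.1 N) or (linear speed of block_round above 0.6 m/s and contact force between the fingers and block_round below 0.1 N) or (linear speed of block_narrow above 0.6 m/s and contact force between the fingers and block_narrow below 0.1 N)).
It fails at once if a vial is knocked over or pushed more than 20 mm (distance of any of vial_a, vial_b from where it was at the start of the episode above 0.02 m or angle between any of vial_a, vial_b's own z axis and vertical above 0.3 rad).
It also fails if it takes over 96 s, if anything falls off the work surface, if the arm or the gripper's body presses on something with over 40 N, if the wrist force passes 120 N, or if a joint passes its speed limit or range.

## Working session

There is one attempt and no reset: what is moved stays moved. The work goes in short steps, each a Python script; the robot and the scene stay as the last script left them, time stands still between calls to the robot, and variables do not carry over. Pictures are saved under pics/ and viewed, at most 14 in all, crops included, and the job is handed in when it is done.

```bash
ls; mkdir -p pics; python3 - <<'E'
from cell import env,cams
import cv2,numpy as np
np.set_printoptions(precision=4,suppress=True)
for n in("top","scene"):
    cv2.imwrite(f"pics/{n}0.png",cams.snapshot(n)); p=cams.camera_params(n); print(n,p)
print(env.nose_length,env.get_time(),env.get_tcp_rot())
E
```

```text
pics
top {'fx': 361.575275096933, 'fy': 361.575275096933, 'cx': 327.12433422123775, 'cy': 202.16738065797645, 'k1': 0.028243134902808435, 'cam_to_world': array([[ 0.0089,  0.9991, -0.041 ,  0.4597],
       [-0.9999,  0.0086, -0.0077, -0.0509],
       [-0.0074,  0.041 ,  0.9991,  0.9273],
       [ 0.    ,  0.    ,  0.    ,  1.    ]])}
scene {'fx': 441.23006341875487, 'fy': 441.23006341875487, 'cx': 320.73959429214455, 'cy': 198.0005046792861, 'k1': -0.019991083788786723, 'cam_to_world': array([[ 0.7229, -0.5756,  0.3821,  0.8392],
       [ 0.6909,  0.6037, -0.3978, -0.3853],
       [-0.0017,  0.5516,  0.8341,  0.8006],
       [ 0.    ,  0.    ,  0.    ,  1.    ]])}
0.008 0.1 [[ 0.9044  0.4267 -0.0003]
 [ 0.4267 -0.9044  0.001 ]
 [ 0.0001 -0.001  -1.    ]]
```

View pics/top0.png

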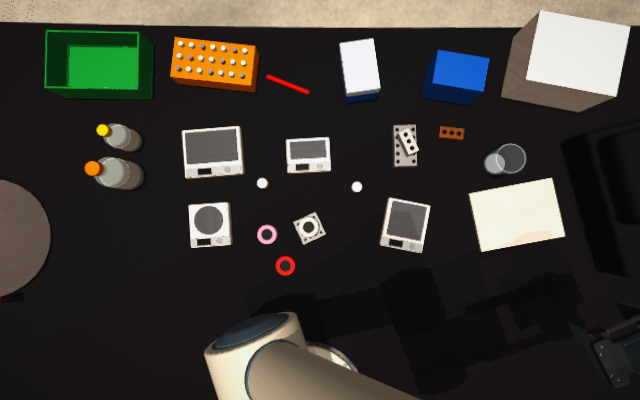

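View pics/scene0.png

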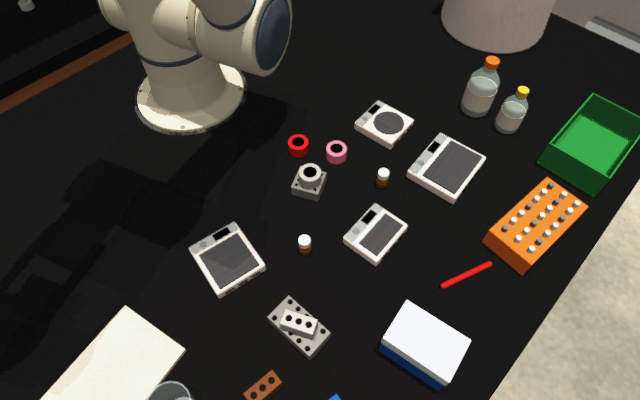

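The top view shows the heaters: long (213,152), narrow (308,155), round (210,225) and square (405,225). The long block with the narrow one on it is at (404,146), and the square block with the round one on it is at (309,228). The vials are at (262,183) and (357,187).

Look-alikes:
- **Ring/disc shapes:** pink ring (267,234), red ring (285,266), aluminium disc on the square block (309,228). I choose the aluminium disc.
- **Narrow-block shapes:** brown block (451,132), aluminium block on the long block (404,140). I choose the aluminium block.

Next come coarse positions, with heights from two views.

```bash
cat > h.py <<'E'
import cv2,numpy as np
from scipy.optimize import least_squares
np.set_printoptions(precision=4,suppress=True)
def ray(p,uv):
    K=np.array([[p['fx'],0,p['cx']],[0,p['fy'],p['cy']],[0,0,1]])
    a=cv2.undistortPoints(np.array(uv,float).reshape(-1,1,2),K,np.array([p['k1'],0,0,0,0.])).reshape(-1,2)
    T=p['cam_to_world']; d=np.c_[a[:,0],-a[:,1],-np.ones(len(a))]@T[:3,:3].T
    return T[:3,3],d
def onplane(p,uv,z):
    o,d=ray(p,uv); return o+d*((z-o[2])/d[:,2])[:,None]
def tri(obs):  # [(params,uv)] -> point, miss distance
    A=np.zeros((3,3));b=np.zeros(3);L=[]
    for p,uv in obs:
        o,d=ray(p,[uv]);d=d[0]/np.linalg.norm(d[0]);M=np.eye(3)-np.outer(d,d);A+=M;b+=M@o;L.append((o,M))
    x=np.linalg.solve(A,b); return x,max(np.linalg.norm(M@(x-o)) for o,M in L)
def light(im,th=110):
    hsv=cv2.cvtColor(im,cv2.COLOR_BGR2HSV); return ((hsv[...,2]>th)&(hsv[...,1]<70)).astype(np.uint8)*255
def blobs(im,th=110,amin=150):
    """light-grey blobs: (outer contour, biggest dark hole or None)"""
    cs,h=cv2.findContours(light(im,th),cv2.RETR_CCOMP,cv2.CHAIN_APPROX_NONE); out=[]
    for i,c in enumerate(cs):
        if h[0][i][3]>=0 or cv2.contourArea(c)<amin: continue
        ho=[cs[j] for j in range(len(cs)) if h[0][j][3]==i]
        out.append((c,max(ho,key=cv2.contourArea) if ho else None))
    return out
def cen(c):
    m=cv2.moments(c); return np.array([m['m10'],m['m01']])/m['m00']
def rect(p,c,z):
    """minAreaRect of a contour cast on plane z: centre xy, (long,short), angle of long side"""
    P=onplane(p,c.reshape(-1,2),z)[:,:2]; q=cv2.boxPoints(cv2.minAreaRect((P*1000).astype(np.float32)))/1000
    e=[q[1]-q[0],q[2]-q[1]]; e.sort(key=np.linalg.norm); 
    return q.mean(0),(np.linalg.norm(e[1]),np.linalg.norm(e[0])),np.degrees(np.arctan2(e[1][1],e[1][0]))%180
E
python3 - <<'E'
from h import *; from cell import cams,env
for n in("top","scene"):
    im=cv2.imread(f"pics/{n}0.png");p=cams.camera_params(n)
    for c,hh in blobs(im):
        print(n,'out',cen(c).round(),cv2.contourArea(c),end=' ')
        if hh is not None and cv2.contourArea(hh)>80: print('hole',cen(hh),cv2.contourArea(hh),rect(p,hh,.028),end='')
        print()
w=cams.camera_params("wrist");print(w);R=env.get_tcp_rot();T=w['cam_to_world']
print('cam in tcp',R.T@(T[:3,3]-env.get_eef_pos()),'\n',R.T@T[:3,:3])
p=cams.camera_params("top")
print(onplane(p,[[404,138],[404,146],[309,226],[262,183],[357,187]],.05))
E
```

```text
top out [262. 386.] 775.0 
top out [333. 357.] 318.0 
top out [237. 367.] 2060.5 
top out [266. 234.] 210.0 hole [266.1995 234.0819] 144.5 (array([0.4156, 0.1064], dtype=float32), (np.float32(0.033425163), np.float32(0.031394918)), np.float32(45.769936))
top out [309. 228.] 599.0 hole [308.0625 226.7356] 104.0 (array([0.4345, 0.003 ], dtype=float32), (np.float32(0.028106917), np.float32(0.028030375)), np.float32(45.619785))
top out [209. 224.] 1686.0 hole [208.2662 219.7021] 631.0 (array([0.4498, 0.2502], dtype=float32), (np.float32(0.071887985), np.float32(0.06941889)), np.float32(90.48768))
top out [405. 225.] 2035.0 hole [405.8865 220.369 ] 1167.0 (array([ 0.4539, -0.2393], dtype=float32), (np.float32(0.08802994), np.float32(0.08773646)), np.float32(169.11914))
top out [517. 214.] 5022.5 
top out [111. 172.] 582.0 
top out [495. 163.] 296.5 
top out [308. 155.] 1439.5 hole [306.5478 148.193 ] 488.0 (array([0.6312, 0.0065], dtype=float32), (np.float32(0.09064573), np.float32(0.041163567)), np.float32(96.85238))
top out [212. 152.] 2738.0 hole [211.0038 146.377 ] 1611.5 (array([0.63
[... 1416 characters left out ...]
out [186. 100.] 4415.5 
scene out [535.  21.] 6636.0 
scene out [187.  28.] 4383.5 
scene out [112.   8.] 271.0 
{'fx': 299.09370676820384, 'fy': 299.09370676820384, 'cx': 317.7471093950456, 'cy': 199.38708670740976, 'k1': -0.008006589944542375, 'cam_to_world': array([[ 0.4265,  0.875 ,  0.2292,  0.3311],
       [-0.9045,  0.413 ,  0.1066, -0.5351],
       [-0.0014, -0.2528,  0.9675,  0.386 ],
       [ 0.    ,  0.    ,  0.    ,  1.    ]])}
cam in tcp [ 0.0712  0.0004 -0.1646] 
 [[-0.0002  0.9675  0.2529]
 [ 1.      0.0001  0.0004]
 [ 0.0003  0.2529 -0.9675]]
[[ 0.6538 -0.23    0.05  ]
 [ 0.6342 -0.2301  0.05  ]
 [ 0.4375 -0.0007  0.05  ]
 [ 0.541   0.1149  0.05  ]
 [ 0.5332 -0.1164  0.05  ]]
```

```bash
cat >> h.py <<'E'
def R(a):
    a=np.radians(a);c,s=np.cos(a),np.sin(a); return np.array([[-s,c,0],[c,s,0],[0,0,-1.]])
E
python3 - <<'E'
from h import *; from cell import cams,env
import json
T,S=cams.camera_params("top"),cams.camera_params("scene")
for n,a,b in(("long",(211.004,146.377),(452.04,166.617)),("narrow",(306.548,148.193),(380.54,234.348)),("round",(208.266,219.702),(388.47,122.534)),("square",(405.887,220.369),(228.597,260.418))):
    print(n,tri([(T,a),(S,b)]))
P={}
for n,(x,y) in {"L":(.645,-.23),"S":(.445,0)}.items():
    for k,dy in enumerate((-.04,.04)):
        if n=="S":dy=-dy
        env.move_to([x,y-dy,.2],R(-90)); env.hold(.3)
        p=cams.camera_params("wrist");im=cams.snapshot("wrist");cv2.imwrite(f"pics/w{n}{k}.png",im)
        P[f"{n}{k}"]={q:(v.tolist() if hasattr(v,'tolist') else v) for q,v in p.items()}
json.dump(P,open("P.json","w"));print(env.get_time(),env.get_joint_positions())
a=np.hstack([cv2.imread(f"pics/w{n}0.png") for n in "LS"]);cv2.imwrite("pics/wa.png",cv2.resize(a,(800,250),interpolation=cv2.INTER_AREA))
E
```

```text
long (array([0.6353, 0.2507, 0.0188]), np.float64(0.0002906873282853537))
narrow (array([0.6311, 0.0076, 0.0214]), np.float64(0.0022235468517593005))
round (array([0.4506, 0.2527, 0.0228]), np.float64(0.00029537446483409607))
square (array([ 0.4528, -0.2414,  0.02  ]), np.float64(0.0004142838402885486))
5.425 [ -2.6085  15.639  102.7829  -0.0035  61.5772  87.4601]
```

View pics/wa.png

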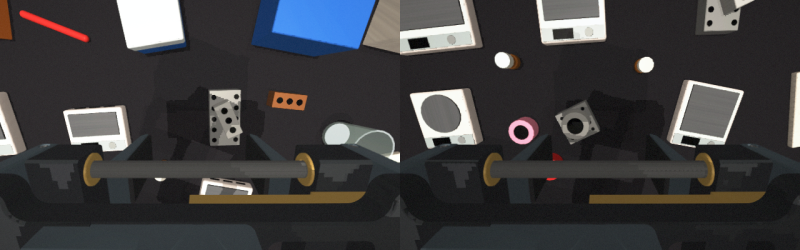

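The wrist views show the long and narrow blocks at about (360,184) in wL0, and the square and round blocks at about (280,195) in wS0. Next I check the choice in a close crop.

```bash
python3 - <<'E'
from h import *
a=cv2.imread("pics/wL0.png")[125:250,315:425];b=cv2.imread("pics/wS0.png")[140:265,225:335]
c=cv2.imread("pics/wL1.png")[120:245,180:330];d=cv2.imread("pics/wS1.png")[140:265,280:430]
f=lambda x:cv2.resize(x,None,fx=3,fy=3,interpolation=cv2.INTER_CUBIC)[:,:330]
for x,n in((a,'L0'),(b,'S0')):print(n)
cv2.imwrite("pics/crop.png",np.hstack([f(a),f(b)]))
cv2.imwrite("pics/wb.png",cv2.resize(np.hstack([cv2.imread(f"pics/w{n}1.png") for n in "LS"]),(800,250),interpolation=cv2.INTER_AREA))
E
```

```text
L0
S0
```

View pics/crop.png

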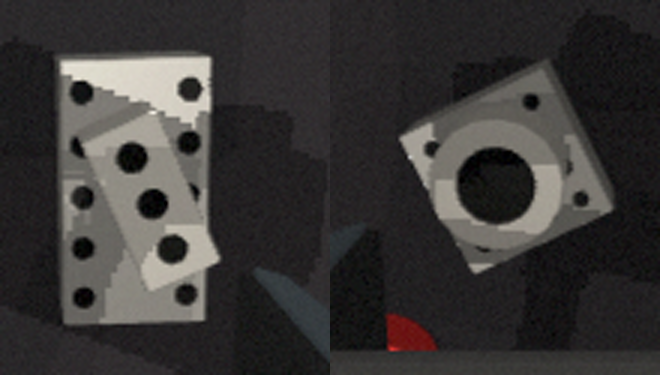

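The close crop confirms both choices. The narrow aluminium block has three wells at (359,177), (366,193) and (373,208) in wL0. The disc has one big well at (280,202) in wS0. I use the wells to locate them and triangulate their height.

```bash
cat >> h.py <<'E'
def wells(im,amin=15,amax=900,th=50):
    """dark round spots surrounded by light metal: (u,v,area)"""
    g=cv2.cvtColor(im,cv2.COLOR_BGR2GRAY); s=4
    G=cv2.GaussianBlur(cv2.resize(g,None,fx=s,fy=s,interpolation=cv2.INTER_CUBIC),(0,0),2)
    out=[]
    for c in cv2.findContours((G<th).astype(np.uint8),cv2.RETR_LIST,cv2.CHAIN_APPROX_NONE)[0]:
        A=cv2.contourArea(c)/s**2
        if not amin<A<amax: continue
        (x,y),(a,b),_=cv2.fitEllipse(c); ring=cv2.dilate(cv2.drawContours(np.zeros_like(G),[c],-1,255,-1),np.ones((17,17)))
        if min(a,b)/max(a,b)>.75 and np.median(G[(ring>0)&(G>=th)] if ((ring>0)&(G>=th)).any() else [0])>75:
            out.append(((x+.5)/s-.5,(y+.5)/s-.5,A))
    return np.array(out)
E
python3 - <<'E'
from h import *
import json
P=json.load(open("P.json"))
for q in P.values(): q['cam_to_world']=np.array(q['cam_to_world'])
for k in P: 
    im=cv2.imread(f"pics/w{k}.png"); w=wells(im,8); w=w[(w[:,1]<260)]
    print(k); print(np.c_[w,onplane(P[k],w[:,:2],.06)[:,:2]])
E
```

```text
L0
[[342.4814 223.757   34.8438   0.6094  -0.2172]
 [376.5517 222.6244  27.9688   0.6107  -0.2538]
 [342.3028 207.3373  37.375    0.6278  -0.2166]
 [372.0543 207.537   54.4375   0.6276  -0.2482]
 [365.4799 192.4908  65.7188   0.644   -0.2406]
 [342.5262 190.4479  32.8125   0.6462  -0.2165]
 [358.603  177.1868  66.875    0.6602  -0.2328]
 [377.5341 172.078   38.2812   0.6655  -0.2521]
 [478.7544 163.5596  60.875    0.6743  -0.3553]
 [463.0674 161.8423  60.2812   0.6761  -0.339 ]
 [447.4096 160.0952  58.875    0.6778  -0.3228]
 [341.7305 155.4098  35.9375   0.6826  -0.215 ]
 [377.9783 154.1552  27.7188   0.6839  -0.2517]]
L1
[[275.53   223.7106  26.375    0.6097  -0.2239]
 [309.5292 222.8586  26.375    0.6107  -0.2605]
 [274.4394 207.4792  26.9062   0.6279  -0.2233]
 [297.5356 207.7807  51.25     0.6276  -0.2478]
 [289.9033 192.5142  59.9375   0.6442  -0.2401]
 [282.0653 177.3769  67.3125   0.6603  -0.2324]
 [307.4874 172.3454  37.9375   0.6655  -0.2587]
 [408.6666 164.1746  57.1562   0.6741  -0.3622]
 [392.6733 162.702   65.5312   0.6756  -0.3457]
 [376.755  160.7922  56.9688   0.6775  -0.3294]
 [271.0804 155.3769  18.9062   0.6829  -0.2219]
 [306.9433 154.4185  35.9375   0.6839  -0.2583]]
S0
[[308.2138 205.9211  13.2188   0.4299  -0.0305]
 [193.3464 211.3904 364.6562   0.4239   0.092 ]
 [279.7999 201.2483 485.0312   0.4351  -0.0005]
 [291.6256 173.5049  20.1562   0.4646  -0.0137]
 [391.2712 103.5377 693.5      0.5333  -0.1121]
 [495.0204  36.5437  45.8438   0.5927  -0.2046]
 [534.3485  35.4877  50.5312   0.5937  -0.2411]
 [497.3365  14.4792  52.1562   0.6109  -0.2041]]
S1
[[262.246  211.1932 379.       0.4239   0.0982]
 [356.0541 200.8559 484.375    0.4351  -0.0013]
 [328.7922 189.1335  13.0938   0.4478   0.0276]
 [362.5844 173.2374  19.5      0.4645  -0.0071]
 [244.2625  96.0841 711.1875   0.5401   0.11  ]
 [572.9605  36.6667  49.875    0.5925  -0.1979]
 [576.2759  14.5908  50.2188   0.6109  -0.1972]]
```

Both top faces triangulate to 0.060 m, and the two views agree within 1 mm. I take the narrow block first.

```bash
cat >> h.py <<'E'
from cell import env,cams
def padview(x,y,tag):
    """two wrist views of the pad near (x,y): triangulated centre, size, angle of long side"""
    obs=[];Z=[]
    for k,dy in enumerate((.04,-.04)):
        env.move_to([x,y+dy,.2],R(-90)); env.hold(.25)
        p=cams.camera_params("wrist"); im=cams.snapshot("wrist"); cv2.imwrite(f"pics/pad_{tag}{k}.png",im)
        hs=[h for c,h in blobs(im) if h is not None and cv2.contourArea(h)>300]
        h=min(hs,key=lambda h:np.linalg.norm(onplane(p,[cen(h)],.028)[0,:2]-[x,y]))
        # undistorted centroid on plane, back as a pixel ray
        obs.append((p,cen(h))); Z.append((p,h))
    X,miss=tri(obs); r=[rect(p,h,.028) for p,h in Z]
    print('pad',tag,X,miss,r)
    return (r[0][0]+r[1][0])/2,X[2],r[0][2]
def pick(x,y,a,ztcp,g):
    env.move_to([x,y,ztcp+.08],R(a)); env.movel([x,y,ztcp],feed=.1); env.gripper_close(g); env.hold(.2)
    print('grip open mm',env.get_opening()*91,'F',env.get_gripper_force())
    env.movel([x,y,.2],feed=.12); print('lifted mm',env.get_opening()*91,'F',env.get_gripper_force(),'t',env.get_time())
def place(x,y,a,off,padz):
    """off: TCP height above the block's underside"""
    env.move_to([x,y,.2],R(a)); env.movel([x,y,padz+off+.015],feed=.12); env.hold(.2)
    t=env.movel([x,y,padz+off-.006],feed=.02,threshold=4); z=env.get_eef_pos()[2]
    print('contact',t,'underside z',z-off,'F',env.get_ft_force())
    if t: env.movel([x,y,z+.001],feed=.02)   # unload what the stop pressed
    env.gripper_open(); env.hold(.2); env.movel([x,y,.2],feed=.15); print('t',env.get_time())
E
python3 - <<'E'
from h import *
pick(.644,-.2403,-64.7,.042,20)
print(padview(.631,.006,'narrow'))
E
```

```text
grip open mm 27.7115239498435 F 19.99908685684204
lifted mm 27.52053746345957 F 19.998942017555237 t 10.35
pad narrow [0.6323 0.0007 0.0311] 1.1406896063077493e-05 [(array([0.6285, 0.005 ], dtype=float32), (np.float32(0.09120244), np.float32(0.046146344)), np.float32(93.66824)), (array([0.6287, 0.001 ], dtype=float32), (np.float32(0.08415157), np.float32(0.04618856)), np.float32(93.87153))]
(array([0.6286, 0.003 ], dtype=float32), np.float64(0.03113084368123753), np.float32(93.66824))
```

```bash
python3 - <<'E'
from h import *
o=[]
for k in(0,1):
    im=cv2.imread(f"pics/pad_narrow{k}.png"); hs=[h for c,h in blobs(im) if h is not None and cv2.contourArea(h)>300]
    cv2.drawContours(im,hs,-1,(0,0,255),1); o.append(im[100:300,200:460])
cv2.imwrite("pics/pn.png",cv2.resize(np.hstack(o),None,fx=1.5,fy=1.5))
E
```

```text
(no output)
```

View pics/pn.png

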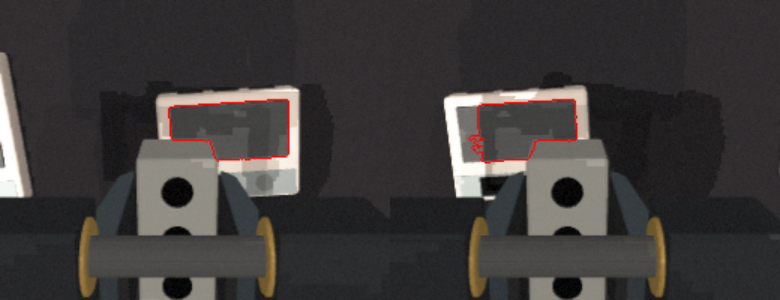

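The held block hides the pad's near edge, and in the second view the lit part of the pad passed the threshold. The first view's far corners are clean: (313,171) and (392,167), matching (245,172) and (323,167) in the second. I check the height with those and place the block.

```bash
python3 - <<'E'
from h import *
p1=cams.camera_params("wrist"); p0=dict(p1); p0['cam_to_world']=p1['cam_to_world'].copy(); p0['cam_to_world'][1,3]+=.08
for a,b in(((312.7,171.3),(244.7,172)),((392,166.7),(322.7,166.7))): print(tri([(p0,a),(p1,b)]))
place(.630,.005,3.8,.012,.028)
print(padview(.6345,.247,'long'))
print(padview(.4505,.25,'round'))
E
```

```text
(array([0.6449, 0.0526, 0.0163]), np.float64(0.000443757587323056))
(array([ 0.6516, -0.039 ,  0.0212]), np.float64(5.056870964959638e-05))
contact True underside z 0.027550030621085315 F [0.3436 1.1598 2.744 ]
t 18.95
pad long [0.6321 0.2469 0.1289] 0.030632573898764403 [(array([0.571 , 0.2636], dtype=float32), (np.float32(0.036837943), np.float32(0.019254418)), np.float32(95.04927)), (array([0.6291, 0.2288], dtype=float32), (np.float32(0.09519422), np.float32(0.07038005)), np.float32(94.080574))]
(array([0.6001, 0.2462], dtype=float32), np.float64(0.12886497766787153), np.float32(95.04927))
pad round [0.4481 0.2496 0.0231] 0.0009687210034969066 [(array([0.449, 0.25 ], dtype=float32), (np.float32(0.07176256), np.float32(0.0715152)), np.float32(0.089764416)), (array([0.4461, 0.2499], dtype=float32), (np.float32(0.07006478), np.float32(0.064936236)), np.float32(90.03868))]
(array([0.4476, 0.25  ], dtype=float32), np.float64(0.023120427279225465), np.float32(0.089764416))
```

The narrow block is set, with contact at 27.6 mm, which confirms the pad height. The round pad is confirmed by an empty-handed view at (0.449, 0.250). The round block is next.

```bash
python3 - <<'E'
from h import *
pick(.4351,-.001,-90,.042,20)
place(.450,.250,-90,.012,.028)
import json
# now look at the uncovered long and square blocks, empty-handed
for n,x,y in(("Q",.445,0),("B",.645,-.235)):
    for k,dy in enumerate((.03,-.03)):
        env.move_to([x,y+dy,.2],R(-90)); env.hold(.25); p=cams.camera_params("wrist"); im=cams.snapshot("wrist"); cv2.imwrite(f"pics/{n}{k}.png",im)
        w=wells(im,8); w=w[w[:,1]<260]; X=onplane(p,w[:,:2],.03); s=np.linalg.norm(X[:,:2]-[x-.005,y],axis=1)<.07
        print(n,k);print(np.c_[w[s],X[s][:,:2]])
        for c,h in blobs(im,75,600):
            if np.linalg.norm(onplane(p,[cen(c)],.03)[0,:2]-[x,y])<.04: print(rect(p,c,.03))
print(env.get_time())
cv2.imwrite("pics/QB.png",np.hstack([cv2.resize(cv2.imread(f"pics/{n}0.png")[100:260,200:440],None,fx=1.6,fy=1.6) for n in "QB"]))
cv2.imwrite("pics/top1.png",cams.snapshot("top")[110:270,170:490])
E
```

```text
grip open mm 47.51680582245293 F 20.000244677066803
lifted mm 47.289804841249115 F 19.999854862689972 t 27.925
contact True underside z 0.027647330427974886 F [1.5771 0.2556 0.6511]
t 33.675
Q 0
[[336.6592 220.7617  18.8125   0.403    0.0084]
 [347.6141 215.7758  18.3125   0.4092  -0.0043]
 [358.9561 210.6773  15.5625   0.4154  -0.0174]
 [331.7094 210.7077  16.3438   0.4153   0.0144]
 [369.7316 205.8105  18.9375   0.4213  -0.0297]
 [342.6932 205.3881  13.1875   0.4218   0.0017]
 [353.8272 200.371   13.3125   0.4279  -0.011 ]
 [326.5755 199.803   12.4375   0.4285   0.0205]
 [337.6435 194.7643  12.6562   0.4345   0.0078]
 [365.0083 195.2921  19.9688   0.4339  -0.0237]
 [348.7766 189.5364  14.125    0.4407  -0.0048]
 [321.3918 189.1539  12.5938   0.4411   0.0266]
 [360.1614 184.1621  16.1562   0.447   -0.0176]
 [332.4391 183.6078  16.6875   0.4476   0.014 ]
 [343.6656 178.8539  18.8125   0.4531   0.0013]
 [355.1608 173.1941  17.6562   0.4596  -0.0115]]
(array([ 0.4316, -0.0012], dtype=float32), (np.float32(0.061520677), np.float32(0.06121644)), np.float32(25.531122))
Q 1
[[285.3582 220.
[... 1381 characters left out ...]
 dtype=float32), (np.float32(0.105467975), np.float32(0.05663775)), np.float32(1.3359094))
B 1
[[279.8206 223.7905  28.1875   0.599   -0.2195]
 [314.0741 222.8461  31.5312   0.6002  -0.26  ]
 [278.7208 207.3998  28.75     0.6192  -0.2188]
 [313.2794 206.3515  28.6562   0.6205  -0.2591]
 [277.4716 190.4597  31.5625   0.6394  -0.218 ]
 [312.6024 189.5836  28.4375   0.6405  -0.2584]
 [276.4398 173.3123  41.0938   0.6593  -0.2175]
 [311.9597 172.2827  38.4688   0.6605  -0.2577]
 [275.4167 155.4781  21.4688   0.6794  -0.2171]
 [311.4125 154.3166  37.8125   0.6807  -0.2572]]
(array([ 0.6408, -0.2382], dtype=float32), (np.float32(0.10545896), np.float32(0.055934113)), np.float32(1.8415263))
37.4917
```

View pics/QB.png

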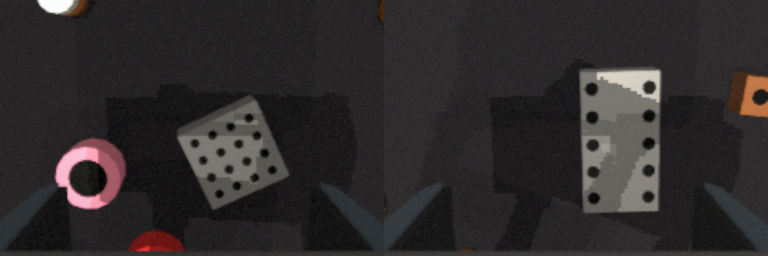

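View pics/top1.png

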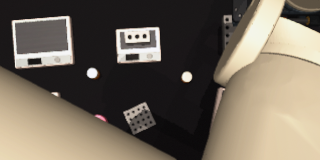

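The square block is at (0.4313, -0.0014), angle 25.7°. The long block is at (0.640, -0.2386), angle 1.8°. Well positions from both views agree within 1 mm on the 30 mm plane. The top view shows the narrow block centred on its pad at (137,37) in the crop.

```bash
python3 - <<'E'
from h import *
pick(.4313,-.0014,-64.3,.012,30)
place(.4535,-.2405,-100.8,.012,.028)
pick(.640,-.2386,-88.2,.012,35)
place(.6345,.247,5.5,.012,.028)
env.move_to([.45,-.42,.25],R(-90)); env.hold(.2)
cv2.imwrite("pics/top2.png",cams.snapshot("top")); cv2.imwrite("pics/scene2.png",cams.snapshot("scene")); print(env.get_time())
cv2.imwrite("pics/end.png",cv2.resize(cv2.imread("pics/top2.png")[115:265,170:440],None,fx=2.9,fy=2.9,interpolation=cv2.INTER_CUBIC))
E
```

```text
grip open mm 61.81104297449791 F 30.001027286052704
lifted mm 61.962147222461375 F 29.999586939811707 t 42.3
contact True underside z 0.0279190041970505 F [ 0.5109 -0.5218  1.9324]
t 47.825
grip open mm 55.82748663038486 F 35.00064253807068
lifted mm 55.81652053623541 F 34.99934256076813 t 52.1917
contact True underside z 0.02793004070850043 F [-0.5348 -1.0004  5.2075]
t 58.6083
61.375
```

View pics/end.png

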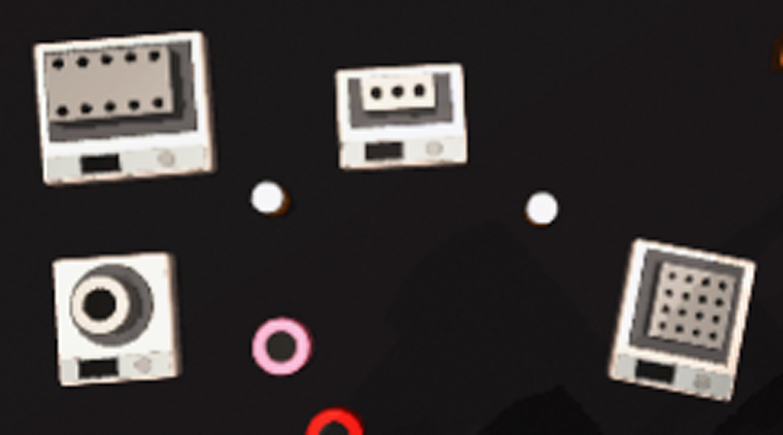

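View pics/scene2.png

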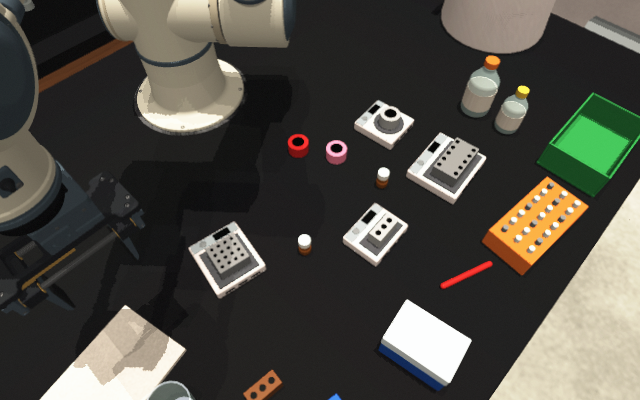

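All four blocks sit on their pads in both views, and the vials at (267,197) and (542,208) in the crop are still standing. Parallax shifts the block tops, so I check the offsets by number.

```bash
python3 - <<'E'
from h import *
ref={'long':[(.6340,.2478),(.6363,.2457)],'narrow':[(.6312,.0065),(.6313,.0039)],'round':[(.4498,.2502),(.4528,.2493)],'square':[(.4539,-.2393),(.4554,-.2419)]}
for i,n in enumerate(("top","scene")):
    im=cv2.imread(f"pics/{n}2.png");p=cams.camera_params(n); w=wells(im,1.5,200,75); X=onplane(p,w[:,:2],.058)[:,:2]
    for k,v in ref.items():
        s=np.linalg.norm(X-v[i],axis=1)<(.06 if k=='long' else .038); s&=(w[:,2]>15) if k=='round' else True
        q=X[s]; c=np.array(cv2.minAreaRect((q*1000).astype(np.float32))[0])/1000 if len(q)>2 else q.mean(0)
        d=np.linalg.svd(q-q.mean(0))[2][0]
        print(n,k,len(q),'offset mm',(c-v[i])*1000,'mean',(q.mean(0)-v[i])*1000,'ang',np.degrees(np.arctan2(d[1],d[0]))%180)
E
```

```text
top long 10 offset mm [1.4982 0.216 ] mean [1.4036 0.1852] ang 95.49491032737626
top narrow 3 offset mm [-0.4118  0.2135] mean [-0.4365  0.1986] ang 94.02571834687981
top round 2 offset mm [ 1.0453 -3.6935] mean [ 1.0453 -3.6935] ang 87.43586665991529
top square 6 offset mm [  4.7774 -14.6133] mean [  4.718  -14.6123] ang 169.0115145361454
scene long 3 offset mm [7.8274 6.3019] mean [6.9318 2.1663] ang 123.53547563269954
scene narrow 3 offset mm [0.6161 1.7007] mean [0.6012 1.7002] ang 93.74555601666194
scene round 0 offset mm [nan nan] mean [nan nan] ang 0.0
scene square 15 offset mm [-0.3655  1.7244] mean [-0.7561  2.2886] ang 29.09891797959864<stdin>:7: RuntimeWarning: Mean of empty slice.
  ret = um.true_divide(
<stdin>:8: RuntimeWarning: Mean of empty slice.
<stdin>:9: RuntimeWarning: Mean of empty slice.
```

Long, narrow and square are within about 2.5 mm. The round block's well at about (204,220) in the top view casts to y≈0.251 against the pad's 0.250. The incomplete well sets are detection misses: the top view found 6 of the square block's wells, while the scene view found 15. I hand in.

```bash
python3 -c "
from cell import env
print(env.job_done(),env.get_time())"
```

```text
the job is handed in; nothing more can be done
the job is handed in; nothing more can be done
```

All four blocks are on their matching pads, within about 2.5 mm of centre by camera (round block checked by hand from one view), vials left standing, and the job was handed in at about 61 s of the 96 s allowed; no verdict was returned.

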